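# Drive a burnt-out heater cartridge out of its block with the ejector rod

## Robot

A 7-joint arm with a two-finger parallel gripper is mounted at the origin on the work surface. World frame = base frame: x ahead of the robot, y to its left, z up, the work surface at z = 0. Lengths are in mm, angles in rad, forces in N, time in s.
With the tool pointing down it reaches from about 400 to 900 mm from the base axis. Payload 5.5 kg.
Tool frame: the origin (TCP) lies midway between the tips of the shut fingers; the grasp point (between the pads) lies 19 mm behind it; z points along the fingers, y is the line along which they close (so a half turn about z gives the same grasp; the last joint's range is limited). The gripper opens to 85 mm and grips with 20 to 120 N. Pads are 22 mm wide; open, the fingers measure 114 mm over their backs; the gripper's body (76 mm by 85 mm) begins 54 mm behind the grasp point. The pads swing forward as they close: fully open they stand 13 mm farther back than shut.
Start: joints at [1.56, 0.501, -0.427, 1.55, 0.221, 1.138, -0.21], TCP at [175.788, -625.778, 231.31] pointing down, gripper open.
Joint ranges: [-2.88, 2.88], [-0.31, 2.03], [-1.54, 1.56], [0.2, 2.42], [-1.41, 4.55], [0.19, 2.02], [-2.57, 2.57]. Speed limits (rad/s): [2.57, 2.57, 3.14, 3.14, 3.14, 3.14, 3.14].

## Interface

Orientations are given as a unit quaternion [x, y, z, w].
In Python, from bench import bot gives the robot as it stands.
- The arm moves only by the tool play_rows, never from a script. Its arguments are lists of equal length, an entry for each row: "jaw": the closure, from -1 (fully open) to 1 (shut); "delta_pos": the shift along the tool's x, y, z in mm, a list of three; "rot": the turn, a rotation vector about the tool's x, y, z in rad, a list of three. A call has 1 to 10 rows; each row shifts and turns the commanded pose from where the row before left it, along the tool's axes as they then stand; what a row does not reach is not made up. A row lasts 1/8 s, in which the tool goes at most 62.5 mm and 10.7 degrees, less where a joint would pass 70% of its speed; a pose out of reach is approached as far as the arm can. A call is refused whole if a number of a shift passes 62.5 or a number of a turn 0.188, either way. A call with a gripper value outside its range is refused whole. The fingers move at their own pace and stop on an object; "newtons" is the grip in N (left out, the last holds). Time passes only in rows, so rows that do not move let the fingers close. It gives the time, the measured TCP pose, the force, the opening and the grip force at its end, in the units of the state.
- bot.sense(): the state, without advancing time (a new reading comes with each control period).
- bot.grab_frame(name): name is "scene" or "side" or "wrist"; returns a dict with "img" (420x560x3 uint8, red, green, blue), "z_map" (420x560 float32, mm along the optical axis (not along the pixel's ray), 0 where there is no reading), "fov_y" (degrees; the focal length in pixels is half the picture's height over the tangent of half this angle, whatever the lens; pixels are square), "cx", "cy" (the principal point, pixels), "k1" (the pictures are not rectified: a ray, as slopes to the right and down, at radius r is drawn at 1 + k1 r^2 times it, then the intrinsics apply), "rvec" (rotation vector, rad) and "tvec" (3), from world to camera coordinates, as OpenCV has them; the wrist camera has in their place "mount" (4x4, takes a point from camera to tool coordinates, whose origin is the TCP and whose axes are the flange's). Camera axes: x right, y down, z forward; pixel columns grow to the right and rows downward; lengths in mm; the calibration is good to about 2 mm. A picture is of the moment at which its call begins: read the wrist's pose just before it.
- bot.finish_job(): hands the job in; it is judged then, once.
The state is a dict: "t": time; "qpos": joint angles; "dq": joint speeds; "joint_efforts": joint torques, N m; "ee_pos": TCP position; "tcp_rot": TCP orientation; "contact_force": force on the tool from outside, world axes, zero at the start; "torque": the same for the moment, N m; "finger_gap": finger opening in mm; "grip_force": force on a finger pad.
Only numpy, scipy, OpenCV 4.12 (cv2) and the standard library are available. Lean on these libraries where they do the work, as an engineer would, in place of code of your own. Each camera call takes 0.05 s, during which the arm holds its last target. There are 200 camera calls.

## Task

The old heater cartridge is stuck in the bore of the finned aluminium heater block: drive it out with the ejector rod. Hold the rod by its steel shaft, start it about half way into the bore and let go of it there, then move your hold back behind the collar to the blue handle and push the rod gently but fully home, until the collar sits against the block, so that the cartridge sticks out of the far side; leave the rod in there. Never press hard, and leave the other things on the bench where they are.

Things in the scene. Friction and masses are not known exactly. Their poses are not given: they have to be found in the camera images.
- rod: loose ejector rod, level in the wooden rest at first. x axis along the rod to the nose; origin on the axis in the collar's front face. Steel shaft 12 mm diameter from x = 0 to the nose at x = 140 mm (last 8 mm taper to 6 mm); dark collar 26 mm diameter, x = -6 to 0; round blue handle 18 mm diameter, x = -66 to -6 mm. About 0.17 kg, balances at x = 37 mm; shaft free of the rest from x = 0 to 90 mm
- heater: fixed finned aluminium block with a 13.5 mm bore right through along its x axis. Origin on the table under the bore's mouth in the front face (x = 0); 150 mm long to x = 150, 70 mm wide (y), fins to 80 mm high; dark base plate 12 mm thick, x = 15 to 145, 110 mm wide; black 14 mm box on its +y flank. An orange ring rims the mouth, an orange stripe crosses the top at x = 8
- bore_mouth (a point): centre of the bore's mouth in the heater block's front face, 44 mm above the table; axes as heater (x points into the bore, level). The rod has 1.5 mm play in the bore: let go half way it droops by up to 0.045 rad; pushed on so or out of line it binds. The rod must not bear on block and cartridge with over 35 N in all (side loads count)
- core_end (a point): centre of the far end face of the burnt-out cartridge (white, red band, 11.6 mm diameter, 45 mm long) stuck in the bore. It only slides along the bore, with a steady drag of about 6 N (a little more when pushed fast), and stays where it is left. At first its near face is 65 to 90 mm behind the mouth; with the rod home it sticks 35 mm out of the far side
- rest: fixed wooden rod rest; x axis along the rod; origin on the table under the resting rod's point x = 35 mm (give or take 2). Base 165 x 60 x 10 mm; two V posts open upwards, 10 mm thick, at x = 65 and -71 mm, up to 60 mm high, carrying the rod with its axis 50 mm above the table; the rod lifts straight up
- multimeter: yellow handheld multimeter lying flat, 90 x 180 x 42 mm; loose bystander, leave it where it is; origin: centre of its underside
- paste_tin: round solder-paste tin with yellow lid, 82 mm across, 24 mm high; loose bystander, leave it where it is; origin: centre of its underside
- solder_spool: small spool of solder standing on its flange, 68 mm across, 40 mm high; loose bystander, leave it where it is; origin: centre of its underside
- tip_cleaner: black pot of copper curls for cleaning tips, 72 mm across, 50 mm high; loose bystander, leave it where it is; origin: centre of its underside
- solder_sucker: blue desoldering pump lying on its side, 21 mm thick, 185 mm long along its x axis (it is not the ejector rod); loose bystander, leave it where it is; origin: centre of its underside
- pliers: wire strippers with one blue and one red grip, lying flat, about 155 x 65 x 14 mm, jaws to +x; loose bystander, leave it where it is; origin: centre of its underside
- slotted_disc: flat toothed steel disc, 104 mm across, 5 mm thick; loose bystander, leave it where it is; origin: centre of its underside

How it is judged:
By the outcome, as a careful person would: the job done as asked, in the order asked, and still so for the second after the job is handed in, with the robot touching nothing.
It also fails if it takes over 72 s, if anything falls off the work surface, if the arm or the gripper's body presses on something with over 40 N, if the wrist force passes 120 N, or if a joint passes its speed limit or range.

## Working session

There is one attempt and no reset: what is moved stays moved. The work goes in short steps, Python scripts to look and compute and a tool call to move; the robot and the scene stay as the last step left them, time stands still between calls to the robot, and variables do not carry over. Pictures are saved under pics/ and viewed, at most 10 in all, crops included, and the job is handed in when it is done.

Besides the shell and the picture viewer there is one more tool, called after ">>>" as name(argument=value, ...) on one line, values as JSON. play_rows: Moves the arm, as the interface text tells. Its arguments: {"type":"object","properties":{"jaw":{"type":"array"},"delta_pos":{"type":"array"},"rot":{"type":"array"},"newtons":{"type":"number"}},"required":["jaw","delta_pos","rot"]}

```bash
mkdir -p pics; cat > h.py <<'E'
import numpy as np, cv2, pickle
from scipy.spatial.transform import Rotation as R
from bench import bot
def K(f):
    F=f["img"].shape[0]/2/np.tan(np.radians(f["fov_y"])/2)
    return F
def rays(f,uv):
    uv=np.atleast_2d(np.asarray(uv,float)); F=K(f)
    d=(uv-[f["cx"],f["cy"]])/F; s=d.copy()
    for _ in range(30): s=d/(1+f["k1"]*(s**2).sum(1,keepdims=True))
    return np.c_[s,np.ones(len(s))]
def pose(f,st=None):
    "camera->world R,t"
    if "mount" in f:
        M=np.array(f["mount"]); Rt=R.from_quat(st["tcp_rot"]).as_matrix()
        return Rt@M[:3,:3], Rt@M[:3,3]+np.array(st["ee_pos"])
    Rw=R.from_rotvec(np.ravel(f["rvec"])).as_matrix()
    return Rw.T, -Rw.T@np.ravel(f["tvec"])
def onplane(f,uv,z,st=None):
    A,t=pose(f,st); d=rays(f,uv)@A.T
    return t+d*((z-t[2])/d[:,2])[:,None]
def cloud(f,st=None):
    h,w=f["z_map"].shape; u,v=np.meshgrid(np.arange(w),np.arange(h))
    A,t=pose(f,st); r=rays(f,np.c_[u.ravel(),v.ravel()])*f["z_map"].reshape(-1,1)
    return (r@A.T+t).reshape(h,w,3)
def proj(f,P,st=None):
    A,t=pose(f,st); c=(np.atleast_2d(P)-t)@A; s=c[:,:2]/c[:,2:]
    return s*(1+f["k1"]*(s**2).sum(1,keepdims=True))*K(f)+[f["cx"],f["cy"]]
def grab(n):
    st=bot.sense(); f=bot.grab_frame(n); return f,st
def save(f,n): cv2.imwrite("pics/"+n,cv2.cvtColor(f["img"],cv2.COLOR_RGB2BGR))
E
python3 - <<'E'
from h import *
fs={}
for n in ("scene","side"):
    f,st=grab(n); fs[n]=f; save(f,n+"0.png"); A,t=pose(f); print(n,t.round(),A[:,2].round(2),f["fov_y"])
pickle.dump(fs,open("f0.pkl","wb"))
print(st)
E
```

```text
scene [1377.   82.  733.] [-0.79 -0.05 -0.62] 50.96220696884657
side [ 371. -591.  819.] [ 0.15  0.61 -0.78] 56.492802262253974
{'t': 0.05, 'qpos': array([ 1.56021557,  0.5018314 , -0.42676897,  1.5514187 ,  0.22082634,
        1.13830089, -0.2103035 ]), 'dq': array([-0.00037354,  0.00032839, -0.00103464, -0.00071469, -0.00032094,
       -0.00106716, -0.00116092]), 'joint_efforts': array([-8.03301955e-03, -5.71302831e+01, -5.84283650e+00, -2.82029736e+01,
        1.08140381e-02,  6.21925821e-03,  2.93143114e-05]), 'ee_pos': array([ 175.49532799, -625.16128206,  230.28071947]), 'tcp_rot': array([ 9.90642183e-01,  1.36481363e-01, -1.14015437e-04, -9.42997651e-04]), 'contact_force': array([0.2481287 , 0.03529972, 0.04351505]), 'torque': array([ 0.03018475,  0.0464237 , -0.02260581]), 'grip_force': 0.0, 'finger_gap': 85.15444770906907}
```

View pics/scene0.png

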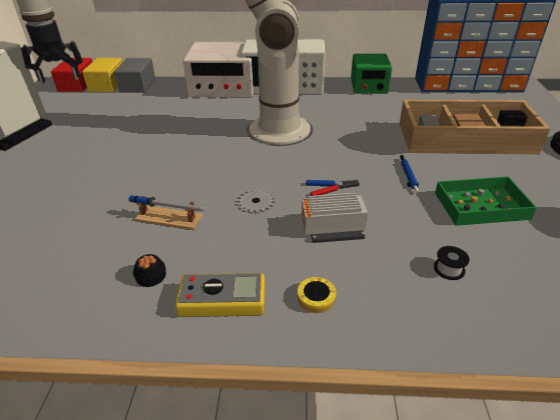

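View pics/side0.png

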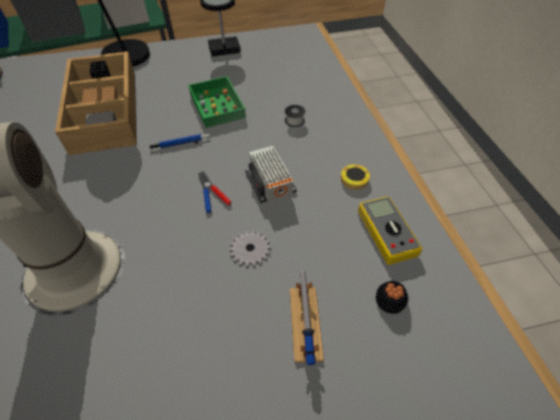

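The scene view shows the rod in its rest at about (165,205), with the nose to the right, and the heater at (335,215) with its orange mouth on the left. The side view shows the rod from handle (310,350) to nose (303,275), and the heater at (270,172) with its mouth toward the rod. Next I'll get coarse numbers.

```bash
python3 - <<'E'
from h import *
fs=pickle.load(open("f0.pkl","rb"))
boxes={"scene":dict(rod=(125,190,165,212),rodall=(125,190,205,230),heat=(295,190,345,240)),"side":dict(rod=(295,320,325,370),rodall=(285,265,330,370),heat=(240,140,305,205))}
for n,f in fs.items():
    C=cloud(f); hsv=cv2.cvtColor(f["img"],cv2.COLOR_RGB2HSV); H,S,V=cv2.split(hsv)
    def m(box,mask):
        x0,y0,x1,y1=box; k=np.zeros(H.shape,bool); k[y0:y1,x0:x1]=1; return k&mask
    b=m(boxes[n]["rod"],(H>100)&(H<130)&(S>130)&(C[...,2]>35))
    p=C[b]; print(n,"blue",b.sum(),p.min(0).round(),p.max(0).round(),p.mean(0).round())
    g=m(boxes[n]["rodall"],(C[...,2]>44)&(C[...,2]<65)); p=C[g]
    c=p.mean(0);u=np.linalg.svd(p-c,full_matrices=0)[2][0]; s=(p-c)@u; print(" rodall",g.sum(),c.round(1),u.round(3),s.min().round(),s.max().round(), (c+u*s.min()).round(),(c+u*s.max()).round())
    o=m(boxes[n]["heat"],(H>3)&(H<18)&(S>150)&(V>110)); p=C[o]
    for lo,hi in((74,90),(30,60)):
        q=p[(p[:,2]>lo)&(p[:,2]<hi)]
        if len(q): print(" orange",lo,len(q),q.mean(0).round(1),q.min(0).round(),q.max(0).round())
    t=m(boxes[n]["heat"],(C[...,2]>72)&(C[...,2]<90)); q=C[t]; r=cv2.minAreaRect(q[:,:2].astype(np.float32)); print(" top",len(q),r,np.median(q[:,2]))
    print(cv2.boxPoints(r).round())
E
```

```text
scene blue 109 [ 480. -362.   46.] [ 500. -309.   63.] [ 491. -335.   55.]
 rodall 450 [ 502.4 -270.1   53.8] [ 0.176  0.984 -0.012] -97.0 108.0 [ 485. -365.   55.] [ 521. -164.   52.]
 top 633 ((521.2210083007812, 147.96102905273438), (68.2769546508789, 89.77436828613281), 7.175666332244873) 78.12769534926974
[[482. 188.]
 [493.  99.]
 [561. 108.]
 [549. 197.]]
side blue 207 [ 474. -365.   48.] [ 496. -305.   62.] [ 485. -338.   58.]
 rodall 792 [ 497.4 -282.1   55. ] [-0.198 -0.98   0.013] -121.0 85.0 [ 521. -164.   53.] [ 481. -365.   56.]
 top 480 ((520.6879272460938, 161.17758178710938), (63.78937911987305, 123.38050079345703), 8.347444534301758) 78.8471680681593
[[480. 218.]
 [498.  96.]
 [561. 105.]
 [543. 227.]]
```

>>> play_rows(jaw=[-1,-1,-1,-1,-1,-1,-1,-1,-1,-1], delta_pos=[[41,-25,0],[41,-25,0],[41,-25,0],[41,-25,0],[41,-25,0],[41,-25,0],[41,-25,0],[41,-25,0],[41,-25,0],[40,-29,0]], rot=[[0,0,0],[0,0,0],[0,0,0],[0,0,0],[0,0,0],[0,0,0],[0,0,0],[0,0,0],[0,0,0],[0,0,0]])

```text
t: 1.35
ee_pos: [501.5, -269.6, 231.0]
tcp_rot: [0.991, 0.136, -0.0, -0.0]
contact_force: [0.3, -1.1, -0.3]
finger_gap: 85.8
grip_force: 0.0
```

>>> play_rows(jaw=[-1,-1,-1,-1,-1,-1,-1], delta_pos=[[0,0,0],[0,0,0],[0,0,0],[0,0,0],[0,0,0],[0,0,0],[0,0,0]], rot=[[0,0,-0.186],[0,0,-0.186],[0,0,-0.186],[0,0,-0.186],[0,0,-0.186],[0,0,-0.186],[0,0,0]])

```text
t: 2.22
ee_pos: [500.5, -270.6, 230.8]
tcp_rot: [0.769, 0.64, 0.0, -0.001]
contact_force: [0.1, -0.6, 0.5]
finger_gap: 85.2
grip_force: 0.0
```

```bash
python3 - <<'E'
from h import *
f,st=grab("wrist"); save(f,"w1.png"); pickle.dump((f,st),open("w1.pkl","wb"))
A,t=pose(f,st); print(st["t"],st["ee_pos"],R.from_quat(st["tcp_rot"]).as_matrix().round(3),st["qpos"].round(2),t.round(),A.round(2),f["fov_y"])
E
```

```text
2.225 [ 500.48226453 -270.59678415  230.81191962] [[ 0.182  0.983 -0.001]
 [ 0.983 -0.182  0.001]
 [ 0.001 -0.001 -1.   ]] [ 1.09  0.44 -0.83  1.75  0.36  1.11 -0.04] [ 513. -201.  373.] [[ 0.98 -0.17 -0.05]
 [-0.18 -0.95 -0.27]
 [-0.    0.28 -0.96]] 66.75446875543813
```

View pics/w1.png

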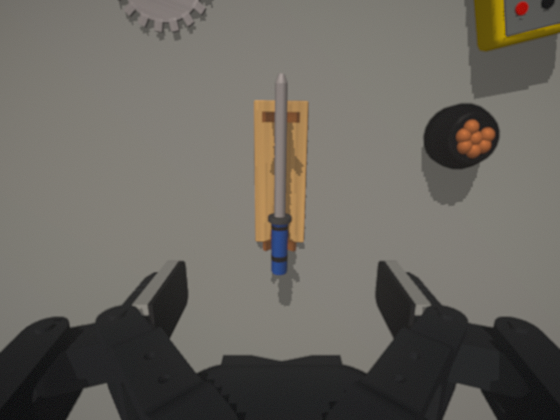

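The wrist view shows the rod nose at (281,75), the collar at (280,218) and the handle end at (280,272). I'll fit the rod axis on the z=50 plane.

```bash
python3 - <<'E'
from h import *
f,st=pickle.load(open("w1.pkl","rb"))
hsv=cv2.cvtColor(f["img"],cv2.COLOR_RGB2HSV);H,S,V=cv2.split(hsv)
C=cloud(f,st)
k=np.zeros(H.shape,bool);k[60:285,262:300]=1
m=k&(C[...,2]>46)&(C[...,2]<70)
# per-row centre
pts=[]
for v in list(range(82,100))+list(range(122,210))+list(range(232,268)):
    u=np.where(m[v])[0]
    if len(u)>4: pts.append([(u[0]+u[-1])/2,v])
pts=np.array(pts); P=onplane(f,pts,50,st)[:,:2]
l=cv2.fitLine(P.astype(np.float32),cv2.DIST_HUBER,0,.01,.01).ravel(); d=l[:2]*np.sign(l[1]); c=l[2:]
print(len(pts),"dir",d,np.degrees(np.arctan2(d[1],d[0])),"c",c)
for v in list(range(68,84,2))+list(range(206,240,2))+list(range(264,280,2)):
    u=np.where(m[v])[0]
    if len(u): q=onplane(f,[[(u[0]+u[-1])/2,v]],50,st)[0,:2]; print(v,u[0],u[-1],"s",((q-c)@d).round(1),f["img"][v,280])
E
```

```text
142 dir [0.19211587 0.98137224] 78.923706 c [ 498.3347  -272.77945]
74 278 283 s 111.9 [155 146 142]
76 277 285 s 110.1 [164 153 148]
78 277 285 s 108.4 [165 155 150]
80 276 286 s 106.6 [164 154 148]
82 275 287 s 104.8 [157 147 143]
206 275 285 s -17.2 [134 125 121]
208 275 285 s -19.4 [132 123 119]
210 274 285 s -21.6 [133 124 120]
212 274 285 s -23.8 [132 123 120]
214 274 285 s -26.0 [133 124 119]
216 268 291 s -28.2 [126 117 114]
218 268 291 s -30.5 [77 73 70]
220 268 291 s -32.7 [70 67 64]
222 269 290 s -34.9 [70 66 62]
224 271 288 s -37.2 [63 62 72]
226 271 288 s -39.5 [44 56 86]
228 271 288 s -41.7 [47 44 46]
230 272 287 s -44.0 [46 49 67]
232 272 287 s -46.3 [ 47  69 124]
234 272 287 s -48.6 [ 46  72 128]
236 272 287 s -50.9 [ 44  69 126]
238 272 286 s -53.2 [ 45  71 126]
264 272 287 s -84.1 [ 41  68 123]
266 272 287 s -86.5 [ 42  67 122]
268 272 287 s -89.0 [ 41  67 121]
270 272 287 s -91.4 [ 41  66 120]
272 272 286 s -93.9 [ 41  67 120]
274 275 283 s -96.4 [ 56  71 111]
```

>>> play_rows(jaw=[-1,-1,-1,-1,-1,-0.6,-0.3,-0.3,-0.3,-0.3], delta_pos=[[5,-1.6,0],[0,0,30],[0,0,30],[0,0,30],[0,0,30],[0,0,30],[0,0,25],[0,0,15],[0,0,11],[0,0,0]], rot=[[0,0,0.01],[0,0,0],[0,0,0],[0,0,0],[0,0,0],[0,0,0],[0,0,0],[0,0,0],[0,0,0],[0,0,0]])

```text
t: 3.52
ee_pos: [500.0, -265.2, 30.0]
tcp_rot: [0.771, 0.636, -0.0, -0.0]
contact_force: [0.1, -0.1, 0.6]
finger_gap: 55.3
grip_force: 0.0
```

>>> play_rows(jaw=[0,0.4,0.7,1,1,1,1,1], delta_pos=[[0,0,0],[0,0,0],[0,0,0],[0,0,0],[0,0,0],[0,0,0],[0,0,0],[0,0,0]], rot=[[0,0,0],[0,0,0],[0,0,0],[0,0,0],[0,0,0],[0,0,0],[0,0,0],[0,0,0]], newtons=40)

```text
t: 4.53
ee_pos: [499.8, -265.6, 30.8]
tcp_rot: [0.771, 0.636, -0.0, -0.0]
contact_force: [-2.4, -0.0, 5.6]
finger_gap: 10.5
grip_force: 38.9
```

>>> play_rows(jaw=[1,1,1,1,1,1,1,1,1,1], delta_pos=[[0,0,-5],[0,0,-10],[0,0,-25],[0,0,-25],[0,0,-25],[36,1,0],[45,1.5,0],[45,1.5,0],[45,1.5,0],[43,1.5,0]], rot=[[0,0,0],[0,0,0],[0,0,0],[0,0,0],[0,0,0],[0,0,0],[0,0,0],[0,0,0],[0,0,0],[0,0,0]])

```text
t: 5.78
ee_pos: [548.1, -55.0, 121.0]
tcp_rot: [0.771, 0.637, 0.0, 0.0]
contact_force: [1.7, -0.1, -1.6]
finger_gap: 10.1
grip_force: 39.0
```

>>> play_rows(jaw=[1,1,1,1,1], delta_pos=[[0,0,0],[0,0,0],[0,0,0],[0,0,0],[0,0,0]], rot=[[0,0,-0.11],[0,0,-0.11],[0,0,-0.105],[0,0,0],[0,0,0]])

```text
t: 6.4
ee_pos: [547.7, -56.8, 120.5]
tcp_rot: [0.659, 0.752, 0.0, 0.0]
contact_force: [0.1, 0.5, -2.5]
finger_gap: 10.5
grip_force: 39.0
```

```bash
python3 - <<'E'
from h import *
f,st=grab("wrist"); save(f,"w2.png"); g,_=grab("side"); save(g,"s2.png"); pickle.dump((f,st,g),open("w2.pkl","wb"))
print(st["t"],st["ee_pos"],R.from_quat(st["tcp_rot"]).as_matrix().round(3),st["contact_force"],st["finger_gap"],st["grip_force"])
E
```

```text
6.4 [547.72338067 -56.75921222 120.54534682] [[-0.131  0.991  0.   ]
 [ 0.991  0.131 -0.   ]
 [-0.     0.    -1.   ]] [ 0.11833995  0.45452795 -2.45472835] 10.450114361410506 38.98147523403168
```

View pics/w2.png

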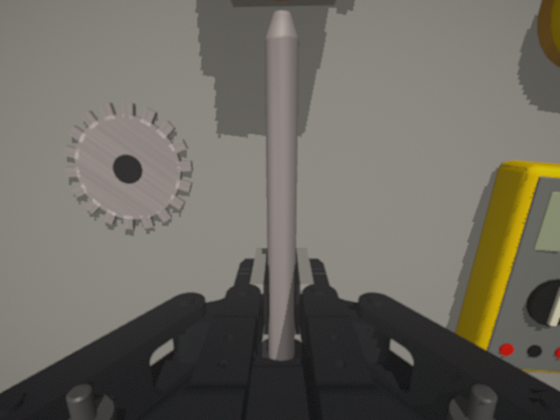

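The wrist view shows the rod straight along the tool axis (columns 266–298), with the block's front only just in frame at the top (285,0). I'll go closer and higher.

>>> play_rows(jaw=[1,1,1,1,1], delta_pos=[[0,0,-30],[30,0,-30],[35,0,0],[15,0,0],[0,0,0]], rot=[[0,0,0],[0,0,0],[0,0,0],[0,0,0],[0,0,0]])

```text
t: 7.12
ee_pos: [536.6, 23.4, 180.2]
tcp_rot: [0.657, 0.754, -0.0, -0.0]
contact_force: [-0.5, 0.1, -1.9]
finger_gap: 10.2
grip_force: 39.2
```

```bash
python3 - <<'E'
from h import *
f,st=grab("wrist"); save(f,"w3.png"); pickle.dump((f,st),open("w3.pkl","wb"))
T=R.from_quat(st["tcp_rot"]).as_matrix()
print(st["t"],st["ee_pos"],T.round(3))
C=cloud(f,st); q=(C-st["ee_pos"])@T   # tool coords
# rod pitch & yaw in tool frame
m=np.zeros(q.shape[:2],bool); m[20:240,255:305]=1
m&=(q[...,2]<-5)&(q[...,2]>-45)
r=q[m]; 
for a in range(30,110,10):
    k=r[(r[:,0]>a)&(r[:,0]<a+10)]
    if len(k): print(a,len(k),"ymid",((k[:,1].max()+k[:,1].min())/2).round(2),"ztop",np.percentile(k[:,2],5).round(2), np.ptp(k[:,1]).round(1))
print("xmax",r[:,0].max())
E
```

```text
7.125 [536.64727531  23.35611677 180.16056802] [[-0.136  0.991 -0.   ]
 [ 0.991  0.136 -0.   ]
 [-0.    -0.    -1.   ]]
30 734 ymid -0.16 ztop -25.1 11.8
40 767 ymid -0.15 ztop -25.1 11.5
50 836 ymid -0.14 ztop -25.11 12.0
60 895 ymid -0.15 ztop -25.16 11.7
70 946 ymid -0.0 ztop -25.18 11.7
80 1044 ymid -0.16 ztop -25.19 12.1
90 1031 ymid -0.16 ztop -25.1 11.6
100 157 ymid -0.17 ztop -23.52 9.4
xmax 102.61903803595472
```

View pics/w3.png

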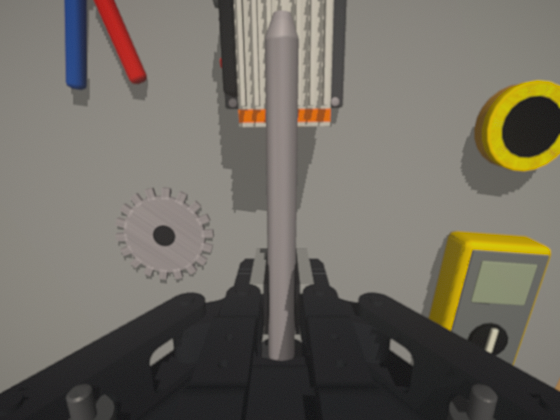

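The orange stripe lies at rows 109–123 and columns 240–332, with the block's front edge at row 125 and its fins running up the picture. The rod is parallel to tool x. Next I'll fit the block's axis and front from the top surface.

```bash
python3 - <<'E'
from h import *
f,st=pickle.load(open("w3.pkl","rb"))
T=R.from_quat(st["tcp_rot"]).as_matrix()
C=cloud(f,st); z=C[...,2]
img=f["img"]; hsv=cv2.cvtColor(img,cv2.COLOR_RGB2HSV);H,S,V=cv2.split(hsv)
k=np.zeros(H.shape,bool); k[0:135,215:350]=1
top=k&(z>74)&(z<86)
print("ztop med",np.median(z[top]))
P=onplane(f,np.argwhere(np.ones(H.shape))[:,::-1],80,st).reshape(*H.shape,3)
q=(P-st["ee_pos"])@T
L=[];Rr=[]
for v in range(3,122):
    u=np.where(top[v])[0]
    if len(u)>10: L.append(q[v,u[0],:2]);Rr.append(q[v,u[-1],:2])
L=np.array(L);Rr=np.array(Rr)
for n,e in(("L",L),("R",Rr)):
    l=cv2.fitLine(e.astype(np.float32),cv2.DIST_HUBER,0,.01,.01).ravel(); s=l[1]/l[0]
    print(n,len(e),"slope",s.round(4),"y at x=60",(l[3]+s*(60-l[2])).round(2))
print("width",np.median(Rr[:,1]-L[:,1]))
o=k&(H>3)&(H<18)&(S>150)&(V>110)&top
for c in list(range(240,262,5))+list(range(305,332,5)):
    v=np.where(o[:,c])[0]; w=np.where(top[:,c])[0]
    if len(v): print(c,"stripe x",q[v[0],c,0].round(1),q[v[-1],c,0].round(1),"y",q[v[-1],c,1].round(1),"front",q[w[-1],c,0].round(1))
E
```

```text
ztop med 79.47174322288538
L 102 slope -0.0131 y at x=60 -28.89
R 102 slope -0.0091 y at x=60 33.28
width 62.4048306639282
```

```bash
python3 - <<'E'
from h import *
f,st=pickle.load(open("w3.pkl","rb"))
T=R.from_quat(st["tcp_rot"]).as_matrix()
C=cloud(f,st); z=C[...,2]
print(f["img"][116,248],f["img"][116,320]); print(z[116,228:345:3].round()); print(z[60,222:350:3].round());print(z[96:132:2,248].round())
H,S,V=cv2.split(cv2.cvtColor(f["img"],cv2.COLOR_RGB2HSV))
o=np.zeros(H.shape,bool); o[100:135,225:345]=1; o&=(f["img"][...,0].astype(int)-f["img"][...,2]>70)
v,u=np.where(o); print(u.min(),u.max(),v.min(),v.max())
q=(onplane(f,np.c_[u,v],80,st)-st["ee_pos"])@T
print("y range",np.percentile(q[:,1],[0,1,99,100]).round(1),"x",np.percentile(q[:,0],[0,2,50,98,100]).round(1))
for lo,hi in((-40,-12),(12,45)):
    a=q[(q[:,1]>lo)&(q[:,1]<hi)]; print(a.mean(0).round(2),len(a))
# bottom plate edges z=12, black box etc
top=(z>74)&(z<86); 
for v in (115,120,124,126,128,130): print(v, np.where(top[v,225:345])[0][[0,-1]]+225 if top[v,225:345].any() else None)
big=cv2.resize(f["img"][85:140,215:350],None,fx=5,fy=5,interpolation=cv2.INTER_CUBIC); cv2.imwrite("pics/c3.png",big[...,::-1])
E
```

```text
[216 110  22] [154  81  32]
[ -1.  -2.  -2.  -1.  68.  68.  67.  69.  68.  68.  68.  69.  69. 201.
 203. 204. 204. 322. 205. 204. 204. 204. 202. 200.  68.  69.  69.  69.
  69.  68.  69.  69.  68.  69.  67.  -0.  -1.   1.   0.]
[ 54.  53.  53.  53.  54.  67.  81.  81.  67.  67.  67.  79.  74.  67.
  67. 203. 203. 204. 206. 204. 204. 204. 204. 204. 203. 202.  80.  68.
  67.  68.  79.  68.  68.  68.  76.  79.  67.  12.  12.  12.  12.  -1.
  -0.]
[67. 67. 67. 69. 67. 67. 68. 69. 68. 68. 69. 67. 68. 67. 68. -0. -0.  1.]
238 330 108 122
y range [-31.8 -31.1  35.3  35.5] x [66.8 66.8 71.8 76.  76.7]
[ 71.3  -21.68 100.15] 366
[ 71.85  23.85 100.13] 438
115 None
120 None
124 None
126 None
128 None
130 None
```

View pics/c3.png

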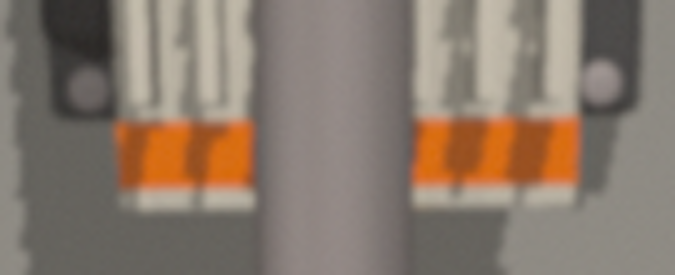

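The crop shows the stripe lying on the 68 mm body top, not on the fins: rows 109–122, with the front edge at about row 126. I'll redo this on z=68.

```bash
python3 - <<'E'
from h import *
f,st=pickle.load(open("w3.pkl","rb"))
T=R.from_quat(st["tcp_rot"]).as_matrix()
z=cloud(f,st)[...,2]
tool=lambda uv,h:(onplane(f,uv,h,st)-st["ee_pos"])@T
body=np.zeros(z.shape,bool); body[2:135,215:350]=1; body&=(z>62)&(z<90)
E={"L":[], "R":[], "F":[]}
for v in range(4,121):
    u=np.where(body[v])[0]
    if len(u) and z[v,u[0]]<72: E["L"].append([u[0]-.5,v])
    if len(u) and z[v,u[-1]]<72: E["R"].append([u[-1]+.5,v])
for u in list(range(243,264))+list(range(302,328)):
    v=np.where(body[:,u])[0]; E["F"].append([u,v[-1]+.5])
for n,e in E.items():
    p=tool(np.array(e,float),68)[:,:2]; 
    if n=="F": p=p[:,::-1]
    l=cv2.fitLine(p.astype(np.float32),cv2.DIST_HUBER,0,.01,.01).ravel(); s=l[1]/l[0]; x0=0 if n=="F" else 65
    print(n,len(e),"slope",s.round(4),"at",x0,(l[3]+s*(x0-l[2])).round(2))
o=np.zeros(z.shape,bool); o[100:135,225:345]=1; o&=(f["img"][...,0].astype(int)-f["img"][...,2]>70)
v,u=np.where(o); q=tool(np.c_[u,v],68)
print("stripe y",np.percentile(q[:,1],[0,.5,99.5,100]).round(1),"x",np.percentile(q[:,0],[0,5,50,95,100]).round(1))
A=[(q[(q[:,1]>a)&(q[:,1]<b)]).mean(0)[:2] for a,b in((-40,-13),(13,45))]; d=A[1]-A[0]; print("stripe slope dx/dy",d[0]/d[1],A)
E
```

```text
L 117 slope -0.0122 at 65 -32.86
R 117 slope -0.0154 at 65 37.41
F 47 slope 0.0134 at 0 64.34
stripe y [-33.3 -32.8  37.2  37.3] x [66.6 67.4 71.8 76.2 77. ]
stripe slope dx/dy 0.012718403083476956 [array([ 71.32643102, -23.08561886]), array([71.94002248, 25.15876024])]
```

>>> play_rows(jaw=[1,1,1,1,1,1,1], delta_pos=[[0,3.3,0],[0,0,20],[0,0,25],[0,0,25],[0,0,25],[0,0,0],[0,0,0]], rot=[[0,0,-0.0137],[0,0,0],[0,0,0],[0,0,0],[0,0,0],[0,0,0],[0,0,0]])

```text
t: 8.05
ee_pos: [540.4, 23.1, 85.3]
tcp_rot: [0.653, 0.757, 0.0, -0.0]
contact_force: [0.5, -0.2, -2.0]
finger_gap: 10.4
grip_force: 39.1
```

```bash
cat > meas.py <<'E'
from h import *
f,st=grab("wrist"); save(f,"w4.png"); pickle.dump((f,st),open("w4.pkl","wb"))
T=R.from_quat(st["tcp_rot"]).as_matrix(); print(st["ee_pos"],T.round(4)[:,0],st["contact_force"])
C=cloud(f,st); z=C[...,2]; q=(C-st["ee_pos"])@T
inr=(q[...,0]>30)&(q[...,0]<110)
body=inr&(abs(q[...,1])<50)&(z>60)&(z<90)
def line(p,n,x0):
    l=cv2.fitLine(p.astype(np.float32),cv2.DIST_HUBER,0,.01,.01).ravel(); s=l[1]/l[0]; print(n,len(p),"slope",s.round(4),"at",x0,(l[3]+s*(x0-l[2])).round(2))
tool=lambda uv,h:((onplane(f,uv,h,st)-st["ee_pos"])@T)[:,:2]
L=[];Rr=[];F=[]
for v in range(z.shape[0]):
    u=np.where(body[v])[0]
    if len(u)>20:
        if z[v,u[0]]<72: L.append([u[0]-.5,v])
        if z[v,u[-1]]<72: Rr.append([u[-1]+.5,v])
for u in range(z.shape[1]):
    v=np.where(body[:,u])[0]
    if len(v)>5 and abs(q[v[-1],u,1])>12 and abs(q[v[-1],u,1])<32: F.append([u,v[-1]+.5])
line(tool(np.array(L),68),"L",65);line(tool(np.array(Rr),68),"R",65);line(tool(np.array(F),68)[:,::-1],"F",0)
print("body z",np.median(z[body&(z<74)]))
m=(q[...,0]>30)&(q[...,0]<95)&(q[...,2]<-12)&(q[...,2]>-35)&(abs(q[...,1])<12)
e=[]
for v in range(z.shape[0]):
    u=np.where(m[v])[0]
    if len(u)>6: e.append([(u[0]+u[-1])/2,v])
p=tool(np.array(e),st["ee_pos"][2]+19.2); line(p,"rod",65); r=q[m]; print("rod ztop",np.percentile(r[:,2],[3,6,10]))
for a in (30,60,85): k=r[abs(r[:,0]-a)<6]; print(a,np.percentile(k[:,2],5).round(2))
E
python3 meas.py
```

```text
[540.39342225  23.06990824  85.26518231] [-1.469e-01  9.892e-01  5.000e-04] [ 0.54540871 -0.23304096 -2.03395511]
L 103 slope 0.006 at 65 -36.14
R 103 slope -0.018 at 65 34.51
F 83 slope -1e-04 at 0 65.08
body z 67.83712288617588
rod 184 slope -1e-04 at 65 -0.15
rod ztop [-25.32554718 -25.09097908 -24.87695551]
30 -25.17
60 -25.17
85 -25.11
```

>>> play_rows(jaw=[1,1,1,1,1,1,1], delta_pos=[[-30,-0.8,0],[-25,0,0],[0,0,20],[0,0,20],[0,0,15],[0,0,5.5],[0,0,0]], rot=[[0,0,0],[0,0,0],[0,0,0],[0,0,0],[0,0,0],[0,0,0],[0,0,0]])

```text
t: 8.98
ee_pos: [547.3, -30.6, 24.4]
tcp_rot: [0.653, 0.758, -0.0, -0.0]
contact_force: [-0.2, -0.3, -1.8]
finger_gap: 10.3
grip_force: 39.2
```

```bash
python3 - <<'E'
from h import *
g,st=grab("side"); s,_=grab("scene"); pickle.dump((g,s,st),open("p5.pkl","wb"))
T=R.from_quat(st["tcp_rot"]).as_matrix(); print(st["ee_pos"],st["contact_force"],T[:,0])
e=st["ee_pos"]; nose=e+T@[104,-.15,-19.15]; mouth=e+T@[120,-.15,-19.15]
out=[]
for n,f in(("side",g),("scene",s)):
    p=proj(f,[nose,mouth]); print(n,p.round(1))
    x,y=p[1].astype(int); c=f["img"][y-24:y+24,x-32:x+32]; out.append(cv2.resize(c,None,fx=8,fy=8,interpolation=cv2.INTER_CUBIC)); print((x-32,y-24))
cv2.imwrite("pics/p5.png",np.vstack(out)[...,::-1][:, :])
E
python3 -c "
import cv2;i=cv2.imread('pics/p5.png');cv2.imwrite('pics/p5.png',cv2.resize(i,(400,600)))"
```

```text
[547.29561484 -30.61706762  24.35252329] [-0.21472213 -0.28066353 -1.84898151] [-1.48373444e-01  9.88931211e-01  6.17429419e-04]
side [[282.  195.3]
 [279.7 191.1]]
(np.int64(247), np.int64(167))
scene [[296.9 215.8]
 [303.3 215.3]]
(np.int64(271), np.int64(191))
```

View pics/p5.png

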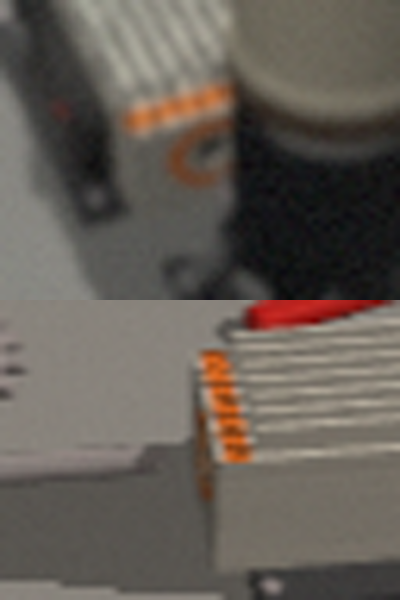

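The scene crop puts the ring at about (303.8,215.8) and the nose at (296,216); the side crop puts the ring at (279,191). Both match the projected axis to about half a pixel. Inserting gently now.

>>> play_rows(jaw=[1,1,1,1,1,1], delta_pos=[[5,0,0],[5,0,0],[5,0,0],[3,0,0],[3,0,0],[0,0,0]], rot=[[0,0,0],[0,0,0],[0,0,0],[0,0,0],[0,0,0],[0,0,0]])

```text
t: 9.82
ee_pos: [544.5, -10.4, 24.8]
tcp_rot: [0.653, 0.758, 0.0, -0.0]
contact_force: [0.6, 0.2, -1.7]
finger_gap: 10.9
grip_force: 39.2
```

>>> play_rows(jaw=[1,1,1,1], delta_pos=[[2,0,0],[2,0,0],[2,0,0],[0,0,0]], rot=[[0,0,0],[0,0,0],[0,0,0],[0,0,0]])

```text
t: 10.32
ee_pos: [543.6, -4.5, 24.9]
tcp_rot: [0.653, 0.757, 0.0, -0.0]
contact_force: [-0.3, -0.7, -2.2]
finger_gap: 10.8
grip_force: 39.2
```

>>> play_rows(jaw=[1,1,1,1,1,1], delta_pos=[[3,0,0],[3,0,0],[3,0,0],[3,0,0],[0,0,0],[0,0,0]], rot=[[0,0,0],[0,0,0],[0,0,0],[0,0,0],[0,0,0],[0,0,0]])

```text
t: 11.08
ee_pos: [541.8, 7.1, 24.8]
tcp_rot: [0.653, 0.757, -0.0, 0.0]
contact_force: [-0.3, 0.1, -2.1]
finger_gap: 10.4
grip_force: 39.2
```

>>> play_rows(jaw=[1,1,1,1,1,1], delta_pos=[[3,0,0],[3,0,0],[3,0,0],[3,0,0],[0,0,0],[0,0,0]], rot=[[0,0,0],[0,0,0],[0,0,0],[0,0,0],[0,0,0],[0,0,0]])

```text
t: 11.82
ee_pos: [540.1, 18.9, 24.8]
tcp_rot: [0.653, 0.757, -0.0, 0.0]
contact_force: [-1.0, -0.1, -2.2]
finger_gap: 10.7
grip_force: 39.2
```

>>> play_rows(jaw=[1,1,1,1,1,1,1], delta_pos=[[3,0,0],[3,0,0],[3,0,0],[3,0,0],[3,0,0],[0,0,0],[0,0,0]], rot=[[0,0,0],[0,0,0],[0,0,0],[0,0,0],[0,0,0],[0,0,0],[0,0,0]])

```text
t: 12.7
ee_pos: [537.9, 33.7, 24.8]
tcp_rot: [0.653, 0.757, -0.0, 0.0]
contact_force: [0.6, 0.2, -2.7]
finger_gap: 10.2
grip_force: 39.2
```

>>> play_rows(jaw=[1,1,1,1,1,1,1], delta_pos=[[3,0,0],[3,0,0],[3,0,0],[3,0,0],[3,0,0],[0,0,0],[0,0,0]], rot=[[0,0,0],[0,0,0],[0,0,0],[0,0,0],[0,0,0],[0,0,0],[0,0,0]])

```text
t: 13.58
ee_pos: [535.6, 48.6, 24.8]
tcp_rot: [0.653, 0.757, -0.0, 0.0]
contact_force: [0.4, -0.9, -2.3]
finger_gap: 10.4
grip_force: 39.2
```

```bash
python3 -c "
from h import *
print(bot.sense())"
```

```text
{'t': 13.575, 'qpos': array([ 0.43853487,  0.70438607, -0.74266195,  1.95562432,  0.6933428 ,
        0.7552206 , -0.56827913]), 'dq': array([ 3.66317151e-03, -2.06966632e-04,  2.13391542e-03, -1.98234441e-03,
        7.07082272e-06,  7.47170472e-04, -1.02831744e-03]), 'joint_efforts': array([-1.49732209e-01, -5.19286823e+01, -1.28083259e+01, -1.72146589e+01,
       -1.74402445e-03, -8.98724946e-03, -1.94439395e-03]), 'ee_pos': array([535.64817432,  48.55719485,  24.79245611]), 'tcp_rot': array([ 6.52995892e-01,  7.57361444e-01, -7.52105166e-05,  5.43102749e-05]), 'contact_force': array([ 0.39501746, -0.90618304, -2.26722869]), 'torque': array([-0.04903478, -0.00223579,  0.01291915]), 'grip_force': 39.19759154319763, 'finger_gap': 10.398067012433263}
```

>>> play_rows(jaw=[1,1,1,0.8,0.5,0.2,-0.1,-0.3,-0.3,-0.3], delta_pos=[[2,0,0],[2,0,0],[0,0,0],[0,0,0],[0,0,0],[0,0,0],[0,0,0],[0,0,0],[0,0,0],[0,0,0]], rot=[[0,0,0],[0,0,0],[0,0,0],[0,0,0],[0,0,0],[0,0,0],[0,0,0],[0,0,0],[0,0,0],[0,0,0]])

```text
t: 14.82
ee_pos: [535.1, 52.6, 24.8]
tcp_rot: [0.653, 0.757, 0.0, 0.0]
contact_force: [-0.7, -0.5, 0.7]
finger_gap: 55.7
grip_force: 0.0
```

>>> play_rows(jaw=[-0.3,-0.3,-0.3,-0.3,-0.3,-0.3], delta_pos=[[-10,0,0],[-20,0,0],[-20,0,0],[-15,0,0],[-7,0,0],[0,0,0]], rot=[[0,0,0],[0,0,0],[0,0,0],[0,0,0],[0,0,0],[0,0,0]])

```text
t: 15.58
ee_pos: [545.7, -19.0, 24.8]
tcp_rot: [0.653, 0.757, 0.0, -0.0]
contact_force: [0.0, 1.3, -0.2]
finger_gap: 55.2
grip_force: 0.0
```

```bash
python3 - <<'E'
from h import *
f,st=grab("wrist"); save(f,"w6.png"); pickle.dump((f,st),open("w6.pkl","wb"))
T=R.from_quat(st["tcp_rot"]).as_matrix(); print(st["ee_pos"],st["contact_force"],st["finger_gap"],T[:,0])
C=cloud(f,st); q=(C-st["ee_pos"])@T
m=(abs(q[...,1])<12)&(q[...,2]<-8)&(q[...,2]>-40); m[:, :200]=0;m[:,360:]=0
r=q[m]
for a in range(-10,110,6):
    k=r[abs(r[:,0]-a)<3]
    if len(k)>5: print(a,len(k),"y",((k[:,1].max()+k[:,1].min())/2).round(2),"w",np.ptp(k[:,1]).round(1),"ztop",np.percentile(k[:,2],5).round(2))
E
```

```text
[545.67555958 -19.01150186  24.79829027] [ 0.03913766  1.26622724 -0.23869431] 55.19817996280948 [-1.46245970e-01  9.89248254e-01  9.16443745e-05]
-10 480 y 0.08 w 18.1 ztop -23.94
-4 507 y 0.12 w 18.2 ztop -23.73
2 497 y 0.12 w 17.9 ztop -23.81
8 525 y 0.12 w 17.6 ztop -24.09
14 529 y 0.09 w 17.3 ztop -24.3
20 550 y 0.08 w 18.0 ztop -24.37
26 617 y 0.01 w 18.6 ztop -24.96
32 603 y -0.12 w 23.7 ztop -28.65
38 1060 y 0.01 w 24.0 ztop -28.19
44 430 y -0.14 w 11.7 ztop -22.41
50 468 y 0.04 w 11.9 ztop -22.61
56 494 y 0.05 w 11.8 ztop -22.93
62 502 y 0.07 w 11.6 ztop -22.99
68 526 y 0.04 w 11.4 ztop -23.05
74 550 y -0.17 w 11.6 ztop -23.4
80 592 y 0.05 w 12.0 ztop -23.58
86 606 y 0.04 w 11.7 ztop -23.72
92 641 y -0.14 w 11.8 ztop -23.85
98 670 y -0.22 w 11.7 ztop -24.26
104 800 y -0.0 w 23.9 ztop -24.36
```

View pics/w6.png

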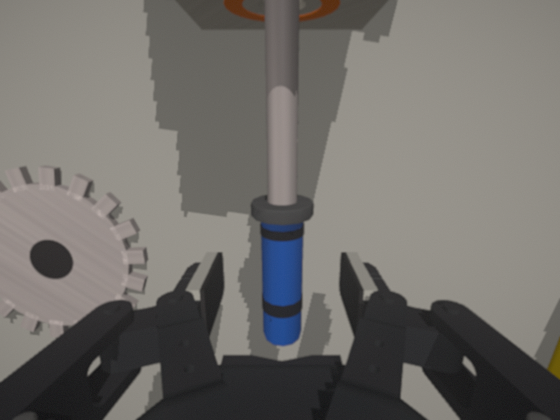

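The rod sits centred in the bore, drooping 0.033 rad with the tail low. The collar is at rows 197–220, and the handle (rows 222–343) lies between the pads. I'll tilt to match, lower, grip the handle, then level it.

>>> play_rows(jaw=[-0.3,-0.3,0,0.3,0.5,0.7,0.9,1,1,1], delta_pos=[[0,0,2],[0,0,2.3],[0,0,0],[0,0,0],[0,0,0],[0,0,0],[0,0,0],[0,0,0],[0,0,0],[0,0,0]], rot=[[0,0.0165,0],[0,0.0165,0],[0,0,0],[0,0,0],[0,0,0],[0,0,0],[0,0,0],[0,0,0],[0,0,0],[0,0,0]], newtons=40)

```text
t: 16.88
ee_pos: [545.7, -18.4, 20.6]
tcp_rot: [0.653, 0.757, 0.011, -0.012]
contact_force: [-0.9, 0.7, 0.7]
finger_gap: 16.9
grip_force: 38.9
```

>>> play_rows(jaw=[1,1,1,1,1,1], delta_pos=[[-0.1,0,-1.1],[-0.1,0,-1.1],[-0.2,0,-1.1],[-0.2,0,-1],[0,0,0],[0,0,0]], rot=[[0,-0.008,0],[0,-0.008,0],[0,-0.009,0],[0,-0.008,0],[0,0,0],[0,0,0]])

```text
t: 17.62
ee_pos: [545.6, -19.3, 24.7]
tcp_rot: [0.653, 0.757, -0.0, -0.0]
contact_force: [-0.1, 0.5, -1.8]
finger_gap: 16.5
grip_force: 39.0
```

```bash
cat > chk.py <<'E'
from h import *
f,st=grab("wrist"); pickle.dump((f,st),open("w7.pkl","wb"))
T=R.from_quat(st["tcp_rot"]).as_matrix(); print(st["t"],st["ee_pos"],st["contact_force"].round(2),st["torque"].round(2),st["finger_gap"],T[:,0].round(4))
C=cloud(f,st); q=(C-st["ee_pos"])@T
m=(abs(q[...,1])<12)&(q[...,2]<-8)&(q[...,2]>-40); m[:, :200]=0;m[:,360:]=0
r=q[m]
for a in range(26,116,6):
    k=r[abs(r[:,0]-a)<3]
    if len(k)>5: print(a,len(k),"y",((k[:,1].max()+k[:,1].min())/2).round(2),"w",np.ptp(k[:,1]).round(1),"ztop",np.percentile(k[:,2],5).round(2))
E
python3 chk.py
```

```text
17.625 [545.58770993 -19.26579003  24.71800697] [-0.09  0.5  -1.8 ] [ 0.06  0.   -0.02] 16.479172531491262 [-0.1473  0.9891 -0.    ]
26 646 y -0.38 w 18.1 ztop -28.02
32 620 y 0.08 w 23.7 ztop -31.57
38 1120 y -0.02 w 23.9 ztop -31.13
44 463 y -0.14 w 11.5 ztop -25.03
50 472 y -0.13 w 11.3 ztop -24.96
56 504 y -0.16 w 12.0 ztop -24.97
62 539 y -0.12 w 11.9 ztop -24.78
68 543 y -0.12 w 11.7 ztop -25.02
74 565 y -0.15 w 11.4 ztop -24.92
80 584 y 0.05 w 11.7 ztop -24.96
86 627 y -0.14 w 11.9 ztop -24.9
92 648 y -0.14 w 11.8 ztop -24.99
98 670 y -0.16 w 11.6 ztop -24.88
104 727 y 0.14 w 23.5 ztop -24.94
110 593 y 0.01 w 24.0 ztop -23.25
```

>>> play_rows(jaw=[1,1,1,1,1,1,1,1,1], delta_pos=[[1,0,0],[1,0,0],[2,0,0],[2,0,0],[2,0,0],[2,0,0],[2,0,0],[2,0,0],[2,0,0]], rot=[[0,0,0],[0,0,0],[0,0,0],[0,0,0],[0,0,0],[0,0,0],[0,0,0],[0,0,0],[0,0,0]])

```text
t: 18.8
ee_pos: [543.6, -6.4, 24.7]
tcp_rot: [0.654, 0.757, -0.001, 0.001]
contact_force: [1.2, -7.2, -1.5]
finger_gap: 16.6
grip_force: 39.0
```

>>> play_rows(jaw=[1,1,1,1,1,1,1,1], delta_pos=[[2,0,0],[2,0,0],[2,0,0],[2,0,0],[2,0,0],[2,0,0],[2,0,0],[2,0,0]], rot=[[0,0,0],[0,0,0],[0,0,0],[0,0,0],[0,0,0],[0,0,0],[0,0,0],[0,0,0]])

```text
t: 19.8
ee_pos: [541.2, 9.4, 24.7]
tcp_rot: [0.654, 0.757, -0.002, 0.001]
contact_force: [1.1, -7.0, -1.0]
finger_gap: 16.6
grip_force: 39.0
```

>>> play_rows(jaw=[1,1,1,1,1,1,1,1], delta_pos=[[2,0,0],[2,0,0],[2,0,0],[2,0,0],[2,0,0],[2,0,0],[2,0,0],[2,0,0]], rot=[[0,0,0],[0,0,0],[0,0,0],[0,0,0],[0,0,0],[0,0,0],[0,0,0],[0,0,0]])

```text
t: 20.8
ee_pos: [538.9, 25.3, 24.7]
tcp_rot: [0.654, 0.757, -0.002, 0.001]
contact_force: [1.5, -7.4, -0.8]
finger_gap: 16.8
grip_force: 39.0
```

>>> play_rows(jaw=[1,1,1,1,1,1,1,1], delta_pos=[[2,0,0],[2,0,0],[2,0,0],[2,0,0],[2,0,0],[2,0,0],[0,0,0],[0,0,0]], rot=[[0,0,0],[0,0,0],[0,0,0],[0,0,0],[0,0,0],[0,0,0],[0,0,0],[0,0,0]])

```text
t: 21.8
ee_pos: [537.1, 37.5, 24.7]
tcp_rot: [0.654, 0.757, -0.001, 0.001]
contact_force: [0.3, -6.3, -1.8]
finger_gap: 16.9
grip_force: 39.0
```

```bash
python3 chk.py
```

```text
21.8 [537.11992615  37.49954885  24.69695026] [ 0.33 -6.3  -1.82] [-1.16 -0.18  0.01] 16.904590590647675 [-0.1454  0.9894 -0.0032]
26 657 y -0.37 w 18.1 ztop -28.14
32 620 y 0.02 w 23.9 ztop -31.66
38 1121 y -0.02 w 23.9 ztop -31.16
44 368 y -0.16 w 11.5 ztop -25.18
```

>>> play_rows(jaw=[1,1,1,1,1,1,1], delta_pos=[[2,0,0],[2,0,0],[2,0,0],[1,0,0],[1,0,0],[1,0,0],[0,0,0]], rot=[[0,0,0],[0,0,0],[0,0,0],[0,0,0],[0,0,0],[0,0,0],[0,0,0]])

```text
t: 22.72
ee_pos: [535.8, 46.2, 24.7]
tcp_rot: [0.654, 0.757, -0.001, 0.001]
contact_force: [0.6, -6.5, -0.8]
finger_gap: 17.1
grip_force: 39.0
```

>>> play_rows(jaw=[1,1,1], delta_pos=[[1,0,0],[1,0,0],[0,0,0]], rot=[[0,0,0],[0,0,0],[0,0,0]])

```text
t: 23.1
ee_pos: [535.6, 48.2, 24.7]
tcp_rot: [0.654, 0.757, -0.001, 0.001]
contact_force: [2.0, -6.7, -1.1]
finger_gap: 16.4
grip_force: 39.0
```

Still only cartridge drag, so I'll continue in half-millimetre steps until the collar seats.

>>> play_rows(jaw=[1,1,1], delta_pos=[[0.7,0,0],[0.7,0,0],[0,0,0]], rot=[[0,0,0],[0,0,0],[0,0,0]])

```text
t: 23.48
ee_pos: [535.3, 49.5, 24.6]
tcp_rot: [0.654, 0.757, -0.002, 0.001]
contact_force: [0.5, -6.3, -1.4]
finger_gap: 17.0
grip_force: 39.0
```

>>> play_rows(jaw=[1,1,1], delta_pos=[[0.7,0,0],[0.7,0,0],[0,0,0]], rot=[[0,0,0],[0,0,0],[0,0,0]])

```text
t: 23.85
ee_pos: [535.2, 50.2, 24.6]
tcp_rot: [0.654, 0.757, -0.002, 0.001]
contact_force: [0.9, -7.4, -1.1]
finger_gap: 16.9
grip_force: 39.0
```

```bash
python3 chk.py; python3 - <<'E'
from h import *
f,st=pickle.load(open("w7.pkl","rb")); save(f,"w7.png")
E
```

```text
23.85 [535.19384599  50.19295063  24.64982854] [ 0.91 -7.35 -1.1 ] [-1.56 -0.19  0.08] 16.93603796360904 [-0.1448  0.9894 -0.0045]
26 654 y -0.35 w 18.1 ztop -28.15
32 266 y -0.12 w 19.5 ztop -31.95
```

View pics/w7.png

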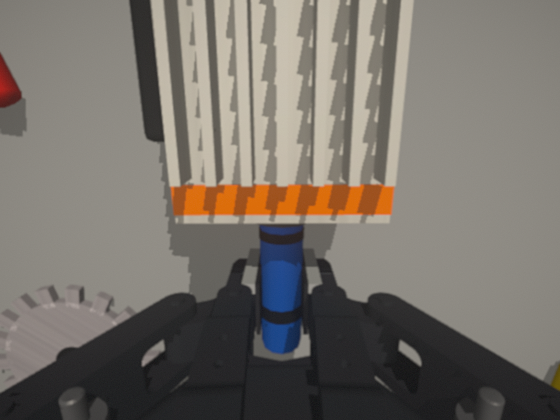

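The wrist view shows the handle's front band at row 235, right at the block's edge (row 222), with the collar hidden under the lip. It is nearly home.

>>> play_rows(jaw=[1,1,1], delta_pos=[[0.6,0,0],[0.6,0,0],[0,0,0]], rot=[[0,0,0],[0,0,0],[0,0,0]])

```text
t: 24.28
ee_pos: [535.2, 50.2, 24.6]
tcp_rot: [0.654, 0.756, -0.002, 0.002]
contact_force: [2.1, -10.3, -0.8]
finger_gap: 16.7
grip_force: 39.0
```

>>> play_rows(jaw=[1,1,1], delta_pos=[[0.6,0,0],[0,0,0],[0,0,0]], rot=[[0,0,0],[0,0,0],[0,0,0]])

```text
t: 24.65
ee_pos: [535.2, 50.2, 24.6]
tcp_rot: [0.654, 0.756, -0.003, 0.002]
contact_force: [0.9, -10.4, -0.9]
finger_gap: 16.5
grip_force: 39.1
```

>>> play_rows(jaw=[1,0.8,0.5,0.2,-0.1,-0.3,-0.3,-0.3], delta_pos=[[-1,0,0],[0,0,0],[0,0,0],[0,0,0],[0,0,0],[0,0,0],[0,0,0],[0,0,0]], rot=[[0,0,0],[0,0,0],[0,0,0],[0,0,0],[0,0,0],[0,0,0],[0,0,0],[0,0,0]])

```text
t: 25.65
ee_pos: [534.8, 54.6, 24.8]
tcp_rot: [0.653, 0.757, 0.0, -0.0]
contact_force: [-0.2, -0.8, 0.7]
finger_gap: 55.3
grip_force: 0.0
```

>>> play_rows(jaw=[-0.3,-0.3,-0.3,-0.3,-0.3,-0.3,-0.3,-0.3,-0.3], delta_pos=[[0,0,-10],[0,0,-20],[0,0,-30],[0,0,-30],[0,0,-30],[-50,0,-30],[-50,0,0],[-50,0,0],[0,0,0]], rot=[[0,0,0],[0,0,0],[0,0,0],[0,0,0],[0,0,0],[0,0,0],[0,0,0],[0,0,0],[0,0,0]])

```text
t: 26.78
ee_pos: [557.2, -99.8, 175.9]
tcp_rot: [0.656, 0.755, -0.001, 0.001]
contact_force: [-0.2, 0.1, -0.2]
finger_gap: 55.5
grip_force: 0.0
```

```bash
python3 - <<'E'
from h import *
g,st=grab("side"); s,_=grab("scene"); print(st["t"],st["ee_pos"],st["contact_force"])
a=cv2.resize(g["img"][120:230,210:330],None,fx=3.3,fy=3.3,interpolation=cv2.INTER_CUBIC); b=cv2.resize(s["img"][170:280,265:385],None,fx=3.3,fy=3.3,interpolation=cv2.INTER_CUBIC)
cv2.imwrite("pics/e.png",np.hstack([a,b])[...,::-1])
E
```

```text
26.775 [557.22228935 -99.80539249 175.85745297] [-0.23583811  0.07397038 -0.19424996]
```

View pics/e.png

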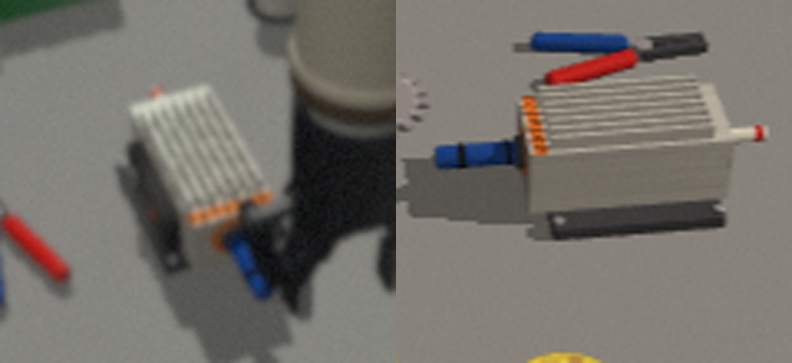

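The cartridge with its red band sticks out of the far side at (745,133) in the crop, and the collar sits against the mouth at (520,150). The robot is clear.

```bash
python3 -c "
from bench import bot
print(bot.finish_job())"
```

```text
the job is handed in; nothing more can be done
None
```

The job is handed in: the rod is fully home with its collar against the block, the cartridge sticks out of the far side with its red band showing, and the highest push force I read at the wrist was about 10 N.

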